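# Clip the wheel onto the laundry cart's axle

## Task

Put the small wheel on the upright axle of the laundry cart's sprung mount, right down on its shoulder, then push the spring clip sideways into the axle's groove above the wheel, until it snaps past its bulges and the groove sits in the eye of the clip. Push gently and stop as soon as it has snapped on, never leaning on the sprung carriage or driving it to its stop, and leave the other things on the counter where they are.

Things in the scene. Friction and masses are not known exactly. Their poses are not given: they have to be found in the camera images.
- mount: White steel channel 150 x 84 mm, 34 mm high at its ends, fixed on the counter: the cart's axle mount, upside down. Origin at the centre of its underside, z up. Its x axis (long side) is the line along which the grey carriage inside it can give way; the clip is pushed on in +x.
- carriage (a joint): Slide of the grey carriage (which bears the axle) along the mount's +x, in m: 0 at rest, hard stop at 0.018. A spring of about 1.2 N/mm pushes it back to 0, so the axle yields several mm in +x while it is pushed. It cannot give way in -x or sideways. It must stay below 0.0165, and below 0.0075 once the groove is in the clip's eye.
- axle_groove (a point): On the upright axle's axis at mid-height of its groove, 72 mm above the counter; moves with the carriage, axes as the mount's. Steel axle: shoulder 24 mm across, its top 26 mm below this point; shank 14 mm in diameter; groove 10 mm in diameter, from 5 mm below to 5 mm above this point; head 14 mm in diameter, its chamfered top 15 mm above this point.
- wheel: Small wheel lying flat: 60 mm across, 22 mm high, black tyre, grey hub, plain bore of 17 mm diameter. Origin at the centre of its underside, z up; both faces alike and flat. On the shoulder its upper face is 4 mm below axle_groove and leaves 9 mm of groove height for the 6 mm legs of the clip.
- clip: Steel hairpin spring clip of 6 mm wire lying flat, 90 mm long, black plastic grip at its closed end. Origin: underside, centre of the eye in which the groove must end; x along the legs to the open mouth, z up. Legs lie 0 to 6 mm above the underside, tips at x = 21 mm, mouth 17 mm wide inside. It is pushed on legs first, its x along the mount's +x.
- clip_grip (a point): Centre of the clip's black grip, a block 24 (x) x 16 (y) x 14 (z) mm: 46 mm behind the clip's origin and 7 mm above its underside; axes as the clip's.
- clip_bulge (a point): Midway between the clip's front bulges, 6 mm ahead of the clip's origin and 3 mm above its underside. They leave a 6 mm gap: the 10 mm groove forces them apart (push of about 4 to 13 N), then drops into the eye and the push falls sharply to under half: stop there. A second pair of bulges 7 mm behind the origin keeps it from going on.
- clip_left (a joint): Spread of the clip's leg on its +y side, rad: 0 closed, grows as it is forced outward; springs back.
- clip_right (a joint): The same for the leg on its -y side.
- clothes_peg: Bystander, not needed: a wooden clothes peg, 72 mm long.
- screwdriver: Bystander, not needed: a screwdriver.
- washer: Bystander, not needed: a plain steel washer, 32 mm across.
- big_wheel: Bystander, not needed: a spare wheel, 96 mm across, far too big for this axle.
- detergent: Bystander, not needed: a detergent bottle, 200 mm tall.
- toy_tower: Bystander, not needed: a toy control tower, 144 mm tall.
- scoop_cup: Bystander, not needed: a clear measuring cup, 60 mm tall.
Things that resemble listed ones, but are neither listed nor needed, are in the scene too. Leave any orange, pink or red look-alike of the wheel alone.

How it is judged:
On the way, in this order (a step that is already met when the one before it is completed fails the run):
1. the wheel sits on the axle's shoulder (horizontal distance between wheel and axle_groove below 0.004 m and z of wheel in the frame of axle_groove between -0.029 and -0.023 m and angle between the z axis of wheel and the z axis of mount, either way round below 0.1 rad), for 0.2 s.
2. the clip has snapped into the groove above the wheel (all of step 1 and horizontal distance between clip and axle_groove below 0.003 m and z of clip in the frame of axle_groove between -0.007 and 0.001 m and angle between clip's own z axis and vertical below 0.2 rad and value of joint each of clip_left, clip_right below 0.03 rad), for 0.2 s.
At the end, for the whole second after the job is handed in: Wheel level on the axle's shoulder (3 mm in height, 4 mm off axis); clip in the groove above it, its eye within 3 mm of the axis, tilt under 0.2 rad, legs closed (under 0.03 rad); carriage within 2 mm of rest; all still and released (all of step 2 and value of joint carriage below 0.002 m and linear speed of each of clip, wheel below 0.01 m/s); the robot touches nothing.
It fails at once if the sprung carriage is driven (nearly) to its stop: 16.5 mm, about 20 N (value of joint carriage above 0.0165 m).
It fails at once if with the groove already in the eye, the clip is still pushed on against its rear bulges so that the carriage is over 7.5 mm back (about 9 N) (x of axle_groove in the frame of clip below -0.0005 m and value of joint carriage above 0.0075 m).
It fails at once if the clip is forced on the axle with more than 35 N (contact force between clip and mount above 35 N).
It fails at once if a bystander is moved by more than 20 mm (distance of any of clothes_peg, screwdriver, washer, big_wheel, detergent, toy_tower, scoop_cup from where it was at the start of the episode above 0.02 m).
It also fails if it takes over 67 s, if anything falls off the work surface, if the arm or the gripper's body presses on something with over 40 N, if the wrist force passes 120 N, or if a joint passes its speed limit or range.

## Robot

A 6-joint arm with a two-finger parallel gripper is mounted at the origin on the work surface. World frame = base frame: x ahead of the robot, y to its left, z up, the work surface at z = 0. Lengths are in m, angles in rad, forces in N, time in s.
With the tool pointing down it reaches from about 0.275 to 0.725 m from the base axis. Payload 15.9 kg.
Tool frame: the origin (TCP) lies at the very end of the fingers, on their centre line; the grasp point (between the pads) lies 19 mm behind it (arm.hold_point_z is the distance from the TCP to the grasp point, in m); z points along the fingers, y is the line along which they close (so a half turn about z gives the same grasp; the last joint's range is limited). The gripper opens to 85 mm and grips with 20 to 120 N. Pads are 22 mm wide; open, the fingers measure 114 mm over their backs; the gripper's body (76 mm by 85 mm) begins 54 mm behind the grasp point. The pads swing forward as they close: fully open they stand 13 mm farther back than shut.
Start: joints at [1.32, 0.213, -0.034, 1.323, 0, 1.571], TCP at [0.124, 0.484, 0.231] pointing down, gripper open.
Joint ranges: [-2.98, 2.98], [-0.74, 1.72], [-1.14, 1.35], [-2.1, 2.04], [-1.57, 1.44], [-3.14, 3.14]. Speed limits (rad/s): [1.89, 1.89, 2.39, 2.57, 3.14, 3.14].

## Interface

Orientations are given as a rotation vector (axis times angle).
In Python, from cell import state, grab_frame, get_calibration, order, arm gives the robot as it stands.
- The arm moves only by the tool apply_moves, never from a script. Its argument "motion" is text: rows parted by semicolons, each of 5 numbers parted by spaces: the shift along the tool's x, y, z in mm, then the turn about the tool's z in units of 5 degrees (1.0 is 5 degrees), then the finger opening in mm, from 0 to 85.4. A call has 1 to 10 rows; each row is the pose to reach, as a shift and turn from the pose commanded when the call began, along the tool's axes at that moment; what a row does not reach only later rows make up. A row lasts 1/8 s, in which the tool goes at most 62.5 mm and 10.7 degrees, less where a joint would pass 70% of its speed; a pose out of reach is approached as far as the arm can. A call with a gripper value outside its range is refused whole. The fingers move at their own pace and stop on an object; "force" is the grip in N (left out, the last holds). Time passes only in rows, so rows that repeat a pose let the fingers close. It gives the time, the measured TCP pose, the force, the opening and the grip force at its end, in the units of the state.
- state(): the state, without advancing time (a new reading comes with each control period).
- grab_frame(name): name is "scene" or "side" or "wrist"; returns (picture, depth): 384x512x3 uint8, red, green, blue; 384x512 float32, m along the optical axis (not along the pixel's ray), 0 where there is no reading.
- get_calibration(name): a dict with "K" (3x3 intrinsics, pixels), "distortion" ([k1, k2, p1, p2, k3] as OpenCV has them; the pictures are not rectified), "rvec" (rotation vector, rad) and "tvec" (3), from world to camera coordinates, as OpenCV has them. Camera axes: x right, y down, z forward; pixel columns grow to the right and rows downward; lengths in m; the calibration is good to about 2 mm. A picture is of the moment at which its call begins: read the wrist's pose just before it. get_calibration takes no time and is no camera call; for the wrist camera it gives the pose at the moment of the call.
- order.job_done(): hands the job in; it is judged then, once.
The state is a dict: "time": time; "q": joint angles; "joint_vel": joint speeds; "joint_efforts": joint torques, N m; "tcp_pos": TCP position; "tcp_rot": TCP orientation; "ft_force": force on the tool from outside, world axes, zero at the start; "moment": the same for the moment, N m; "grip_width": finger opening in m; "grasp_force": force on a finger pad.
Only numpy, scipy, OpenCV 4.12 (cv2) and the standard library are available. Lean on these libraries where they do the work, as an engineer would, in place of code of your own. Each camera call takes 0.05 s, during which the arm holds its last target. There are 200 camera calls.

## Working session

There is one attempt and no reset: what is moved stays moved. The work goes in short steps, Python scripts to look and compute and a tool call to move; the robot and the scene stay as the last step left them, time stands still between calls to the robot, and variables do not carry over. Pictures are saved under pics/ and viewed, at most 10 in all, crops included, and the job is handed in when it is done.

Besides the shell and the picture viewer there is one more tool, called after ">>>" as name(argument=value, ...) on one line, values as JSON. apply_moves: Moves the arm, as the interface text tells. Its arguments: {"type":"object","properties":{"motion":{"type":"string"},"force":{"type":"number"}},"required":["motion"]}

```bash
ls; mkdir -p pics; cat > h.py <<'E'
import numpy as np, cv2
from cell import state, grab_frame, get_calibration, order, arm
def cal(n):
    c=get_calibration(n); R=cv2.Rodrigues(np.array(c["rvec"],float))[0]
    return np.array(c["K"],float),np.array(c["distortion"],float),R,np.array(c["tvec"],float).ravel()
def ray(c,uv):
    K,d,R,t=c; p=cv2.undistortPoints(np.array(uv,float).reshape(-1,1,2),K,d).reshape(-1,2)
    return -R.T@t, np.c_[p,np.ones(len(p))]@R
def plane(c,uv,z):
    o,D=ray(c,uv); return o+D*((z-o[2])/D[:,2])[:,None]
def depthpt(c,uv,dep):
    o,D=ray(c,uv); z=np.array([dep[int(round(v)),int(round(u))] for u,v in np.array(uv).reshape(-1,2)]); return o+D*z[:,None]
def tri(c1,uv1,c2,uv2):
    o1,D1=ray(c1,uv1);o2,D2=ray(c2,uv2);d1=D1[0];d2=D2[0]
    s=np.linalg.lstsq(np.c_[d1,-d2],o2-o1,rcond=None)[0]; a=o1+s[0]*d1;b=o2+s[1]*d2
    return (a+b)/2,np.linalg.norm(a-b)
def proj(c,P):
    K,d,R,t=c; return cv2.projectPoints(np.array(P,float).reshape(-1,3),cv2.Rodrigues(R)[0],t,K,d)[0].reshape(-1,2)
def save(n,im): cv2.imwrite(n,im[:,:,::-1])
E
python3 - <<'E'
from h import *
s=state();print(s)
for n in ["scene","side","wrist"]:
    c=cal(n);im,d=grab_frame(n);save(f"pics/{n}0.png",im);np.savez(f"{n}0.npz",im=im,d=d);print(n,c[0][0,0],-c[2].T@c[3])
    np.savez(f"{n}0c.npz",K=c[0],d=c[1],R=c[2],t=c[3])
E
```

```text
pics
{'time': 0.0, 'q': array([ 1.31999626e+00,  2.13353540e-01, -3.50331949e-02,  1.32356142e+00,
       -2.71528563e-05,  1.57075266e+00]), 'joint_vel': array([-3.79886734e-04, -5.22524151e-04,  4.41749634e-05, -3.84117053e-04,
       -3.18249589e-04,  2.37811515e-03]), 'joint_efforts': array([-2.25007825e-03, -6.86150765e+01,  4.87120664e+01,  1.74014893e-02,
       -8.68220968e-05, -1.66722845e-05]), 'tcp_pos': array([0.12400928, 0.48400929, 0.23082778]), 'tcp_rot': array([-3.92841337e-01, -3.11681581e+00,  1.80034010e-03]), 'ft_force': array([1.68812564, 0.56187004, 0.05121355]), 'moment': array([-0.02638382, -0.01900052,  0.00704765]), 'grasp_force': 0.0, 'grip_width': 0.08558134164832469}
scene 352.237395999378 [ 0.90812854 -0.64307764  0.70663115]
side 355.6960188425851 [0.49866556 0.6165181  0.76337585]
wrist 289.2790710752524 [0.04275416 0.50264832 0.37387184]
```

View pics/scene0.png

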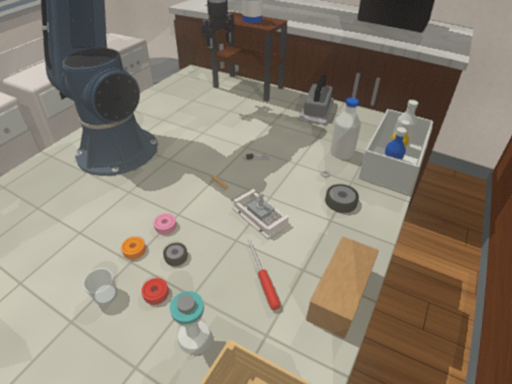

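View pics/side0.png

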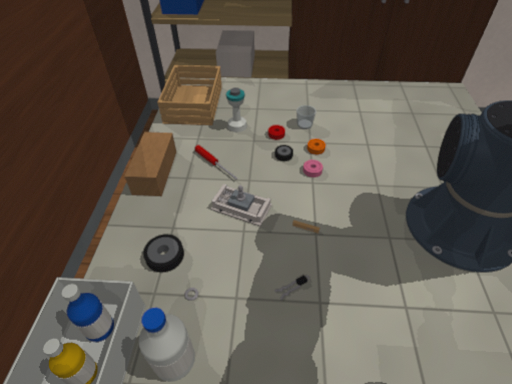

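The scene view shows the black wheel candidates: small black/grey at (175,254), big wheel at (342,198), and look-alikes in orange (133,248), pink (165,224) and red (155,291). By the description I choose (175,254), which is (284,153) in the side view. The mount is at (261,212) and the clip at (255,156), or (297,284) in the side view.

```bash
python3 - <<'E'
from h import *
L=lambda n:(lambda z:(z["K"],z["d"],z["R"],z["t"]))(np.load(n+"0c.npz"))
cs,cd=L("scene"),L("side")
S=np.load("scene0.npz");D=np.load("side0.npz")
for nm,a,b in [("wheel",(175,252),(284,152)),("axle top",(262,197),(240,189)),("grip",(250,156),(301,281)),("bigw",(342,195),(164,252)),("tower",(185,299),(236,92)),("peg",(220,183),(306,227)),("screwdr",(268,285),(207,157)),("washer",(325,174),(192,294))]:
    print(nm,np.round(tri(cs,a,cd,b)[0],3),round(tri(cs,a,cd,b)[1],4),np.round(depthpt(cs,a,S["d"]),3),np.round(depthpt(cd,b,D["d"]),3))
c=np.hstack([cv2.resize(S["im"][180:244,220:300],(400,320),interpolation=cv2.INTER_CUBIC),cv2.resize(D["im"][172:236,200:280],(400,320),interpolation=cv2.INTER_CUBIC)])
e=np.hstack([cv2.resize(S["im"][232:276,145:200],(400,280),interpolation=cv2.INTER_CUBIC),cv2.resize(D["im"][265:307,265:325],(400,280),interpolation=cv2.INTER_CUBIC)])
save("pics/crop1.png",np.vstack([c,e]))
E
```

```text
wheel [ 0.473 -0.258  0.016] 0.0006 [[ 0.469 -0.255  0.009]] [[ 0.473 -0.268  0.007]]
axle top [ 0.593 -0.031  0.075] 0.0033 [[ 0.596 -0.034  0.078]] [[ 0.59  -0.024  0.083]]
grip [0.429 0.194 0.007] 0.0007 [[0.435 0.184 0.015]] [[0.429 0.197 0.014]]
bigw [0.766 0.142 0.022] 0.0024 [[0.766 0.151 0.015]] [[ 0.774  0.127 -0.002]]
tower [ 0.636 -0.404  0.14 ] 0.002 [[ 0.637 -0.406  0.143]] [[ 0.636 -0.399  0.143]]
peg [0.413 0.031 0.002] 0.0042 [[0.422 0.022 0.012]] [[0.412 0.037 0.012]]
screwdr [ 0.718 -0.226  0.012] 0.0015 [[ 0.908 -0.643  0.707]] [[ 0.715 -0.214  0.022]]
washer [ 0.681  0.238 -0.   ] 0.0016 [[ 0.682  0.238 -0.001]] [[0.68  0.238 0.002]]
```

View pics/crop1.png

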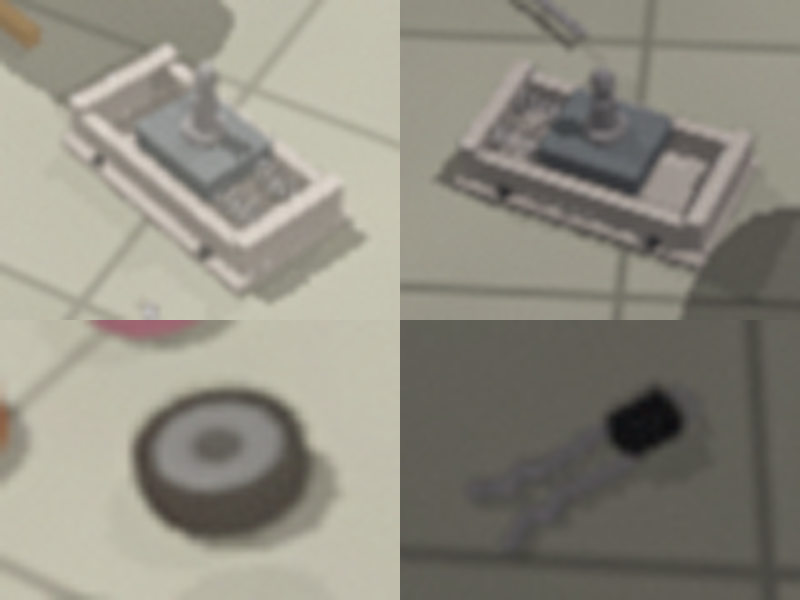

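The crop shows the spring coils at the far side of the carriage from the robot, so mount +x points towards them, away from the robot. It also confirms the black/grey small wheel, and the clip's mouth points the same way. Next I work out the wrist camera's geometry and the mount's directions.

```bash
cat >> h.py <<'E'
def Rt(s=None): return cv2.Rodrigues(np.array((s or state())["tcp_rot"],float))[0]
def toolshift(target,s=None):
    s=s or state(); return np.round(1000*Rt(s).T@(np.array(target)-s["tcp_pos"]),1)
E
python3 - <<'E'
from h import *
s=state();R=Rt(s);c=cal("wrist");o=-c[2].T@c[3]
print("tool axes cols\n",R.round(3));print("cam offset in tool",(R.T@(o-s["tcp_pos"])).round(4)," optical in tool",(R.T@c[2][2]).round(3),"cam x in tool",(R.T@c[2][0]).round(3))
print(c[0].round(1),arm)
L=lambda n:(lambda z:(z["K"],z["d"],z["R"],z["t"]))(np.load(n+"0c.npz"))
cs,cd=L("scene"),L("side")
# mount rough top corners from crop px
sc=lambda p:(220+p[0]/5,180+p[1]/5)
sd=lambda p:(200+(p[0]-400)/5,172+p[1]/5)
P=plane(cs,[sc((75,100)),sc((170,48)),sc((340,185)),sc((240,240))],.034);print(P.round(3))
P=plane(cd,[sd((525,68)),sd((465,147)),sd((690,218)),sd((748,135))],.034);print(P.round(3))
print(plane(cd,[(265+70/6.67,265+170/6.67),(265+115/6.67,265+220/6.67),(265+250/6.67,265+105/6.67)],.006).round(3))
for t in [(.33,.26,.25)]: print(toolshift(t,s))
E
```

```text
tool axes cols
 [[-0.969  0.248 -0.   ]
 [ 0.248  0.969 -0.001]
 [ 0.    -0.001 -1.   ]]
cam offset in tool [ 0.0833 -0.0023 -0.143 ]  optical in tool [-0.326 -0.001  0.945] cam x in tool [-0.001  1.     0.001]
[[289.3   0.  255.3]
 [  0.  289.3 191. ]
 [  0.    0.    1. ]] <Robot object at 0x7f4f3dd63e00>
[[ 0.515 -0.04   0.034]
 [ 0.539  0.025  0.034]
 [ 0.672 -0.027  0.034]
 [ 0.644 -0.088  0.034]]
[[ 0.641 -0.081  0.034]
 [ 0.666 -0.02   0.034]
 [ 0.54   0.023  0.034]
 [ 0.512 -0.037  0.034]]
[[0.488 0.22  0.006]
 [0.472 0.238 0.006]
 [0.425 0.192 0.006]]
[-255.2 -166.   -18.9]
```

```bash
python3 - <<'E'
from h import *
print(toolshift((.45,.205,.10)))
L=lambda n:(lambda z:(z["K"],z["d"],z["R"],z["t"]))(np.load(n+"0c.npz"))
cs=L("scene")
print(plane(cs,[(175,252),(133,246),(165,222),(155,289),(100,288),(187,337)],.02).round(3))
E
```

```text
[-385.1 -189.4  131.1]
[[ 0.476 -0.261  0.02 ]
 [ 0.372 -0.299  0.02 ]
 [ 0.388 -0.194  0.02 ]
 [ 0.503 -0.368  0.02 ]
 [ 0.392 -0.431  0.02 ]
 [ 0.634 -0.423  0.02 ]]
```

>>> apply_moves(motion="-50 -25 17 -2 85;-100 -50 34 -4 85;-150 -75 51 -6 85;-200 -100 68 -8 85;-250 -125 85 -9.8 85;-300 -150 102 -9.8 85;-345 -170 118 -9.8 85;-385 -189 131 -9.8 85;-385 -189 131 -9.8 85;-385 -189 131 -9.8 85", force=40)

```text
time: 1.4
tcp_pos: [0.4498, 0.2057, 0.1002]
tcp_rot: [0.934, -2.999, -0.0]
ft_force: [0.7, -0.4, 0.3]
grip_width: 0.0854
grasp_force: 0.0
```

```bash
cat > look.py <<'E'
from h import *
import sys
n=sys.argv[1];c=cal("wrist");s=state();im,d=grab_frame("wrist");save(f"pics/{n}.png",im)
np.savez(n+".npz",im=im,dep=d,K=c[0],d=c[1],R=c[2],t=c[3]);print(s["time"],s["tcp_pos"].round(4),Rt(s).round(3)[:2,0])
E
cat >> h.py <<'E'
def load(n):
    z=np.load(n+".npz"); return (z["K"],z["d"],z["R"],z["t"]),z["im"],z["dep"]
E
python3 look.py w1
```

```text
1.4 [0.4498 0.2057 0.1002] [-0.823 -0.568]
```

View pics/w1.png

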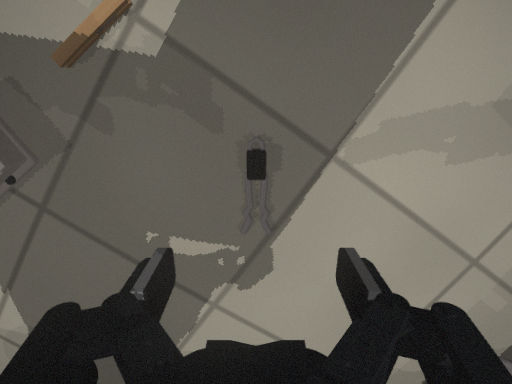

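The wrist view shows the clip with its black grip at (256,165) and its open mouth at (243..268,231), nearly in line with the tool's x axis. Next I measure its grip and its direction.

```bash
cat > clipm.py <<'E'
from h import *
import sys
c,im,dep=load(sys.argv[1]); x0,y0,x1,y1=map(int,sys.argv[2:6])
g=im.max(2).astype(int)
m=(g<45).astype(np.uint8); mm=np.zeros_like(m); mm[y0:y1,x0:x1]=m[y0:y1,x0:x1]
n,lab,st,ce=cv2.connectedComponentsWithStats(mm); k=1+st[1:,4].argmax()
r=cv2.minAreaRect(np.argwhere(lab==k)[:,::-1].astype(np.float32)); print("grip rect px",r,st[k])
bx=cv2.boxPoints(r); P=plane(c,bx,.014); print("corners@14mm",P.round(4).tolist(),"c",P.mean(0).round(4))
print("side lens",np.linalg.norm(P[1]-P[0]).round(4),np.linalg.norm(P[2]-P[1]).round(4))
print("depth height",np.median(depthpt(c,np.argwhere(lab==k)[:,::-1],dep),0).round(4))
x,y=int(r[0][0]),int(r[0][1])
E
python3 clipm.py w1 235 140 280 190; python3 - <<'E'
from h import *
c,im,dep=load("w1"); g=im.max(2).astype(int)
print(g[225:236,236:276]); print("gripmid",g[160:170:3,240:275])
print(plane(c,[(243,231),(268,231)],.006).round(4))
big=cv2.resize(im[130:245,200:315],(600,600),interpolation=cv2.INTER_CUBIC); save("pics/w1c.png",cv2.convertScaleAbs(big,alpha=1.8))
E
```

```text
grip rect px ((256.0, 164.0), (30.0, 18.0), 90.0) [247 149  19  31 546]
corners@14mm [[0.4203, 0.1746, 0.014], [0.4121, 0.1865, 0.014], [0.4326, 0.2008, 0.014], [0.441, 0.1886, 0.014]] c [0.4265 0.1876 0.014 ]
side lens 0.0144 0.025
depth height [0.4264 0.1876 0.0141]
[[ 96  93  87  89  90  88  84  82  86  91  94  85  88  76  80  86  88  92
   98  97  97 100  98  94  98  93  85  89  89  90  85  81  74  78  83  84
   80  76  75  78]
 [ 96  88  92  90  88  88  82  82  89  94  88  89  84  80  86  86  95  97
   98  97  95  97  96  99  97  94  87  83  86  86  88  80  76  75  81  86
   78  74  73  75]
 [ 96  94  94  88  89  87  82  85  94  87  90  86  77  80  83  89  96  98
   96  97  97  98  97  96  94  97  91  87  87  89  91  88  81  79  78  79
   75  70  71  73]
 [ 97  95  92  89  87  82  81  90  90  88  88  83  76  83  84  94 100  98
   98  99  98  99 101  96  99  97  95  88  86  87  85  88  84  78  76  75
   73  70  71  72]
 [ 96  97  89  88  86  80  84  94  89  86  84  77  77  87  93 100  98 100
   97  97 101 103  98  97  98  98  96  86  87  87  85  91  91  78  75  71
   71  74  69  
[... 804 characters left out ...]
 82  81  82  81
   82  84  89  96]
 [ 98  95  94  94  95  97  94  96  95  96  95  96  96  99  96  97  97  98
   98 101  95  98  98  97 100  96  97  95  90  88  84  79  77  81  80  84
   85  90  93  96]]
gripmid [[88 90 90 87 92 86 64 34 36 34 36 42 35 32 31 38 35 36 34 35 32 34 38 39
  29 38 64 85 83 84 85 83 84 84 84]
 [86 87 90 88 88 85 63 37 37 35 30 36 34 24 32 36 31 32 37 35 31 35 37 30
  30 33 57 86 83 83 83 85 85 82 84]
 [93 85 88 88 90 87 64 33 29 33 38 32 28 25 27 32 39 34 35 36 30 35 28 34
  36 38 71 86 85 84 85 85 88 80 86]
 [93 91 87 86 88 85 73 36 31 32 32 35 32 32 34 37 31 32 34 29 32 33 37 33
  35 47 73 85 86 88 86 86 88 85 86]]
[[0.4862 0.2144 0.006 ]
 [0.4732 0.2332 0.006 ]]
```

View pics/w1c.png

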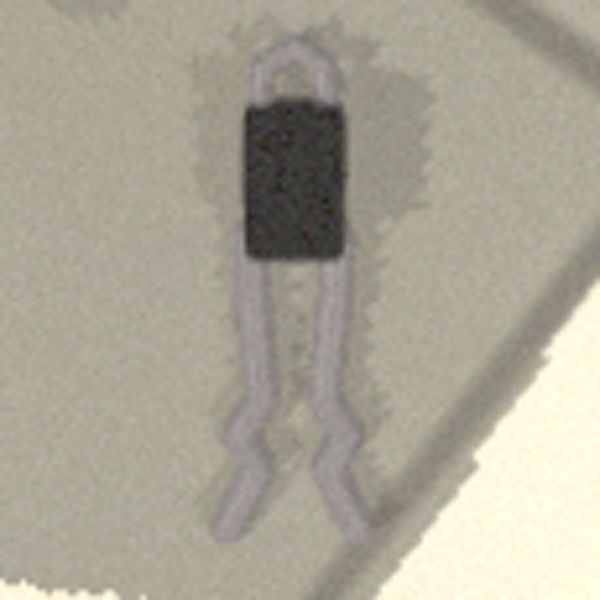

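The crop shows the clip straight and level. Its loop centre is at picture pixel (256.5,139), the grip at (256,164) and the tips' middle at (256,233), so its heading is about 34.4°. Next I look at the mount from two places on the way to the wheel.

```bash
python3 - <<'E'
from h import *
print(toolshift((.56,-.01,.2)))
E
```

```text
[  32.2 -240.6  -99.6]
```

>>> apply_moves(motion="5 -40 -40 2 85;10 -90 -80 4 85;20 -140 -100 6 85;28 -190 -100 8 85;32 -240 -100 9.9 85;32 -240 -100 10.9 85;32 -240 -100 10.9 85;32 -240 -100 10.9 85")

```text
time: 2.45
tcp_pos: [0.5599, -0.0089, 0.2006]
tcp_rot: [0.536, 3.095, 0.0]
ft_force: [0.1, -0.8, 0.3]
grip_width: 0.0851
grasp_force: 0.0
```

```bash
python3 look.py w2; python3 - <<'E'
from h import *
print(toolshift((.56,-.08,.17)), toolshift((.473,-.258,.12)))
E
```

```text
2.45 [ 0.5599 -0.0089  0.2006] [-0.942  0.336]
[-24.  -66.9  30.6] [  -2.  -263.8   80.6]
```

View pics/w2.png

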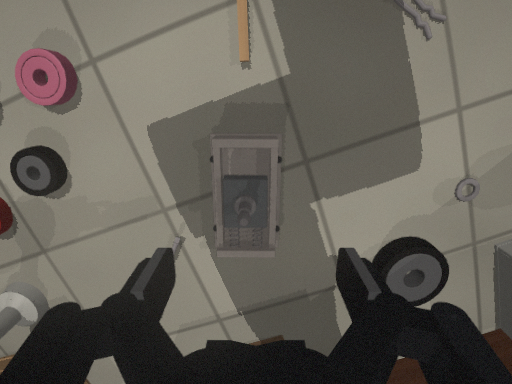

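The wrist view shows the mount with rails at x≈217..276, y≈135..255, the coils at the lower (far) end, and the axle's head at (244,204). The black wheel is at (35,171).

>>> apply_moves(motion="10 -30 10 0 85;20 -60 30 0 85;20 -60 30 0 85;20 -60 30 0 85")

```text
time: 3.0
tcp_pos: [0.5214, -0.0589, 0.171]
tcp_rot: [0.54, 3.094, 0.0]
ft_force: [-0.2, -0.9, -0.0]
grip_width: 0.085
grasp_force: 0.0
```

```bash
python3 look.py w3; python3 - <<'E'
from h import *
for n,cx in (("w2",(195,120,300,270)),("w3",(240,100,380,290))):
    c,im,dep=load(n); x0,y0,x1,y1=cx
    if n=="w3": print(proj(c,(.592,-.033,.087)))
    f=cv2.resize(im[y0:y1,x0:x1],None,fx=4,fy=4,interpolation=cv2.INTER_CUBIC)
    print(f.shape)
    save(f"pics/{n}c.png",cv2.convertScaleAbs(f,alpha=1.5))
    # high points by depth
    uv=np.array([(u,v) for v in range(y0,y1) for u in range(x0,x1) if dep[v,u]>0])
    P=depthpt(c,uv,dep); h=P[:,2]
    k=(h>.08)&(h<.095); print(n,"head pts",k.sum(),P[k].mean(0).round(4),"px",uv[k].mean(0).round(1), "z",np.percentile(P[k][:,2],[10,50,90]).round(4))
    k=(h>.03)&(h<.038); r=cv2.minAreaRect((P[k][:,:2]*1000).astype(np.float32)); print(" rails",k.sum(),r)
    r=None
a=cv2.imread("pics/w2c.png");b=cv2.imread("pics/w3c.png")[:600]
a=a[:600,:];b=b[:600]
cv2.imwrite("pics/w23.png",cv2.resize(np.hstack([a[:, :],b[:, :]]),(800,500)))
E
```

```text
3.0 [ 0.5214 -0.0589  0.171 ] [-0.941  0.339]
(600, 420, 3)
w2 head pts 148 [ 0.5883 -0.0337  0.0852] px [243.7 219. ] z [0.0826 0.0856 0.0876]
 rails 1322 ((589.9766845703125, -34.402034759521484), (71.49559020996094, 144.92453002929688), 70.1656494140625)
[[311.48326556 255.98443826]]
(760, 560, 3)
w3 head pts 160 [ 0.5877 -0.0347  0.0851] px [308.  251.5] z [0.0821 0.0853 0.0876]
 rails 1611 ((590.1304321289062, -34.9072265625), (71.51009368896484, 147.24754333496094), 70.06121826171875)
```

View pics/w23.png

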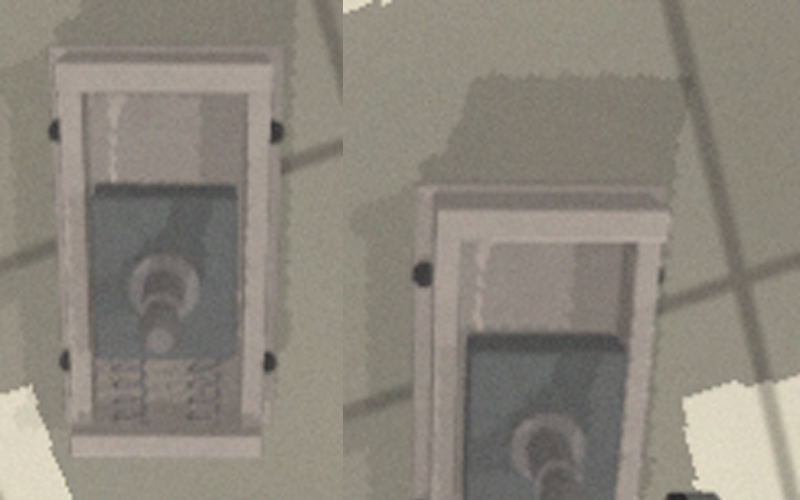

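The crop shows the coils at the far end (mount +x), and the head's flat top at about (244,223) in w2. Now I refine the axle's position by triangulation, and check the wheel.

```bash
python3 - <<'E'
from h import *
uvs=[]
for n,(x0,y0,x1,y1) in (("w2",(230,205,260,235)),("w3",(290,230,330,275))):
    c,im,dep=load(n)
    uv=np.array([(u,v) for v in range(y0,y1) for u in range(x0,x1) if dep[v,u]>0]); P=depthpt(c,uv,dep)
    k=(P[:,2]>.0863)&(P[:,2]<.092); print(n,k.sum(),uv[k].mean(0).round(2),P[k].mean(0).round(4),np.ptp(uv[k],axis=0)); uvs.append((c,uv[k].mean(0)))
    print(" top plane",plane(c,uv[k].mean(0),.087).round(4))
    x0,y0=uv[k].min(0)-6; g=im[y0:y0+22,x0:x0+26].max(2); print(x0,y0);print(g)
print(tri(*uvs[0],*uvs[1]))
c,im,dep=load("w2"); 
m=(dep>0).astype(np.uint8); uv=np.array([(u,v) for v in range(140,205) for u in range(0,75)]);P=depthpt(c,uv,dep)
k=(P[:,2]>.019)&(P[:,2]<.026)&(np.hypot(P[:,0]-.473,P[:,1]+.258)<.05); print("wheel top",k.sum(),P[k].mean(0).round(4),cv2.minEnclosingCircle((P[k][:,:2]*1000).astype(np.float32)))
print(toolshift((.473,-.258,.12)))
E
```

```text
w2 61 [243.74 220.92] [ 0.5894 -0.034   0.0873] [9 8]
 top plane [[ 0.5895 -0.0341  0.087 ]]
233 211
[[67 66 71 73 84 78 78 72 64 60 62 67 66 67 70 74 79 77 81 89 87 79 72 71
  73 71]
 [67 67 66 73 81 82 76 66 64 63 65 65 64 64 66 69 77 83 85 89 87 74 71 70
  73 70]
 [72 66 66 68 75 82 73 64 66 66 70 66 71 66 72 71 81 88 87 80 77 71 71 70
  69 68]
 [70 69 70 70 66 76 66 67 65 65 68 67 71 70 73 67 77 84 81 77 71 72 70 70
  71 70]
 [75 72 75 75 69 65 65 67 67 66 70 68 68 73 71 70 73 80 73 72 72 70 70 74
  69 69]
 [69 69 73 75 68 64 68 69 65 69 73 71 71 72 71 68 71 74 74 72 73 69 71 72
  73 72]
 [71 72 71 71 67 67 65 66 68 71 71 73 73 73 71 70 72 70 68 71 69 71 72 73
  72 72]
 [73 76 74 74 67 67 69 68 69 77 77 78 77 74 72 73 72 72 67 72 69 72 75 70
  73 71]
 [72 73 69 74 71 69 68 74 78 87 84 88 86 77 75 74 74 71 69 72 73 69 70 73
  70 71]
 [67 75 71 68 70 69 70 76 87 89 84 83 86 84 78 69 72 68 70 71 69 75 70 68
  71 73]
 [72 68 71 67 68 73 70 84 84 89 84 87 89 86 85 72 71 71 74 69 68 72 71 69
  73 70]
 [72 73 74 69 71 71 72 84 87 89 87 88 84 87 83 76 68 69 70 71 71 72 70 68
  72 72]
 [7
[... 2839 characters left out ...]
  70  68  79  82
   82  74  74  75  71  94 104 108]
 [ 91  83  89  96  85  71  66  80  84  83  86  78  74  67  66  73  81  83
   85  74  71  75  76 100 105 108]
 [ 85  86  87  94  91  88  67  66  69  68  68  71  74  83  78  78  83  82
   81  76  71  71  75  96 108 103]
 [ 94  93  92  95  94  90  81  83  85  86  87  88  88  82  71  66  79  84
   82  73  71  69  74  96 106 107]
 [ 93  93  88  93  93  81  67  74  76  79  75  73  79  81  74  70  80  85
   79  73  71  69  78  98 106 104]]
(array([ 0.59017827, -0.03442514,  0.0855974 ]), np.float64(0.00022882448533741433))
wheel top 1674 [ 0.4734 -0.2611  0.0223] ((474.04681396484375, -262.7517395019531), 30.569522857666016)
[ -21.5 -203.9   50.9]
```

>>> apply_moves(motion="-5 -50 15 0 85;-10 -100 30 0 85;-20 -150 50 0 85;-24 -200 60 0 85;-24 -207 60 0 85;-24 -207 60 0 85")

```text
time: 3.8
tcp_pos: [0.4739, -0.2622, 0.1107]
tcp_rot: [0.542, 3.094, 0.0]
ft_force: [-0.5, 0.3, -0.2]
grip_width: 0.0853
grasp_force: 0.0
```

```bash
python3 look.py w4; python3 - <<'E'
from h import *
for n,uv in (("w2",(243.8,222)),("w3",(309.7,255.3))): print(plane(load(n)[0],uv,.087).round(4))
print(tri(load("w2")[0],(243.8,222),load("w3")[0],(309.7,255.3)))
c,im,dep=load("w4"); print("pred px",proj(c,(.4735,-.262,.022)))
uv=np.array([(u,v) for v in range(384) for u in range(512) if dep[v,u]>0]);P=depthpt(c,uv,dep)
k=(P[:,2]>.019)&(P[:,2]<.026)&(np.hypot(P[:,0]-.4735,P[:,1]+.262)<.045)
print("wheel top",k.sum(),np.median(P[k],0).round(4),cv2.minEnclosingCircle((P[k][:,:2]*1000).astype(np.float32)))
# hub: grey bright; bore: low points
px=uv[k]; m=np.zeros(dep.shape,np.uint8); m[px[:,1],px[:,0]]=255
g=im.max(2); hub=((g>70)&(m>0)).astype(np.uint8)
cn,hi=cv2.findContours(hub,cv2.RETR_CCOMP,cv2.CHAIN_APPROX_NONE)
for q in cn:
    if cv2.contourArea(q)>40: e=cv2.fitEllipse(q); print("ell",np.round(e[0],2),np.round(e[1],2),cv2.contourArea(q),plane(c,e[0],.022).round(4))
print(toolshift((.4735,-.262,.04)))
E
```

```text
3.8 [ 0.4739 -0.2622  0.1107] [-0.941  0.34 ]
[[ 0.5906 -0.0344  0.087 ]]
[[ 0.5908 -0.0343  0.087 ]]
(array([ 0.59038289, -0.03430885,  0.08754429]), np.float64(3.1183246342893386e-05))
pred px [[258.36767819 193.91039272]]
wheel top 3309 [ 0.472  -0.2625  0.0221] ((473.8468322753906, -263.26190185546875), 29.98504066467285)
ell [256.96 194.1 ] [46.31 48.65] 1767.5 [[ 0.4733 -0.2632  0.022 ]]
ell [257.01 194.72] [20.46 21.74] 346.5 [[ 0.4738 -0.2633  0.022 ]]
[ 0.5 -0.5 70.8]
```

View pics/w4.png

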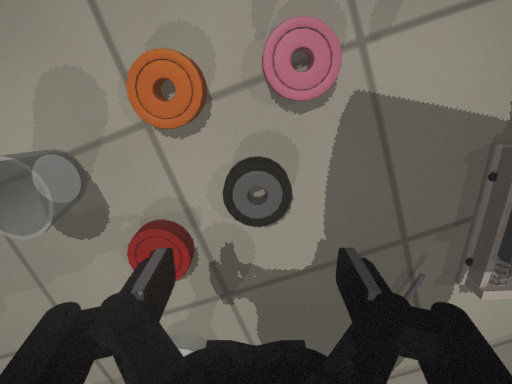

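The wrist view shows the black wheel's hub centre at (257,194.5), with the red one clear of the left finger. I descend and grip.

>>> apply_moves(motion="0 -1 40 0 85;0 -1 80 0 85;0 -1 105 0 80;0 -1 110 0 66;0 -1 110 0 66;0 -1 110 0 66", force=30)

```text
time: 4.6
tcp_pos: [0.4739, -0.2635, 0.0016]
tcp_rot: [0.541, 3.093, -0.001]
ft_force: [-0.2, -0.5, -0.3]
grip_width: 0.0659
grasp_force: 0.0
```

```bash
python3 look.py w5; python3 - <<'E'
from h import *
print(state()["ft_force"],state()["grip_width"])
for n in ("w4","w5"):
    c,im,dep=load(n);s=np.array([0]) 
    uv=np.array([(u,v) for v in range(200,384) for u in range(90,420) if dep[v,u]>0 and im[v,u].max()<70]);P=depthpt(c,uv,dep)
    o=np.array([.4739,-.2622]);t=(P[:,:2]-o)@np.array([.34,.941]); q=(P[:,:2]-o)@np.array([-.941,.34])
    for sg in (-1,1):
        k=(abs(q)<.015)&(sg*t>.031)&(sg*t<.06)&(P[:,2]>.001); print(n,sg,k.sum(),np.percentile(P[k][:,2],[1,5,20]).round(4),np.percentile(sg*t[k],[1,10,50]).round(4))
E
```

```text
4.6 [ 0.4739 -0.2635  0.0016] [-0.941  0.339]
[ 0.32664666 -0.60758434  0.04286893] 0.06569718059825322
w4 -1 4395 [0.1273 0.1334 0.1475] [0.0341 0.0431 0.0467]
w4 1 5113 [0.1267 0.1322 0.1457] [0.0339 0.0394 0.0431]
w5 -1 5449 [0.0123 0.0207 0.0414] [0.0331 0.0366 0.0484]
w5 1 4640 [0.0205 0.0355 0.0557] [0.0312 0.0346 0.0476]
```

>>> apply_moves(motion="0 0 4 0 66;0 0 4 0 50;0 0 4 0 50;0 0 4 0 50;0 0 4 0 50;0 0 4 0 50", force=30)

```text
time: 5.4
tcp_pos: [0.473, -0.2634, -0.0035]
tcp_rot: [0.542, 3.094, 0.0]
ft_force: [-0.5, 1.5, 6.7]
grip_width: 0.0575
grasp_force: 32.8
```

>>> apply_moves(motion="0 0 -20 0 50;0 0 -60 0 50;0 0 -110 0 50;0 0 -120 0 50;0 0 -120 0 50")

```text
time: 6.02
tcp_pos: [0.473, -0.2635, 0.1163]
tcp_rot: [0.542, 3.094, -0.0]
ft_force: [-0.4, -0.5, -2.3]
grip_width: 0.0581
grasp_force: 33.0
```

```bash
python3 look.py w6; cat > wh.py <<'E'
from h import *
import sys
n=sys.argv[1]; c,im,dep=load(n); s=state(); o=s["tcp_pos"]; R=Rt(s)
uv=np.array([(u,v) for v in range(384) for u in range(512) if dep[v,u]>0]);P=depthpt(c,uv,dep)
Q=(P-o)@R
k=(abs(Q[:,0])<.045)&(abs(Q[:,1])<.032)&(Q[:,2]<.012)&(Q[:,2]>-.025)
print("pts",k.sum(),"tool z pct",np.percentile(Q[k][:,2],[5,25,50,75,95]).round(4))
m=np.zeros(dep.shape,np.uint8);m[uv[k][:,1],uv[k][:,0]]=1
x,y,w,h=cv2.boundingRect(m);print("bbox",x,y,w,h)
g=im.max(2); hub=((g>60)&(m>0)).astype(np.uint8)
cn,_=cv2.findContours(hub,cv2.RETR_CCOMP,cv2.CHAIN_APPROX_NONE)
for q in cn:
    if cv2.contourArea(q)>60: e=cv2.fitEllipse(q); print("ell",np.round(e[0],2),np.round(e[1],2),cv2.contourArea(q))
# plane tilt of wheel top
kk=k&(g[uv[:,1],uv[:,0]]>60); A=np.c_[Q[kk][:,:2],np.ones(kk.sum())]; print("hub plane fit",np.linalg.lstsq(A,Q[kk][:,2],rcond=None)[0].round(4))
x-=20;y-=20
save("pics/"+n+"c.png",cv2.resize(im[max(y,0):y+h+40,x:x+w+40],None,fx=3,fy=3,interpolation=cv2.INTER_CUBIC))
E
python3 wh.py w6
```

```text
6.025 [ 0.473  -0.2635  0.1163] [-0.94  0.34]
pts 2645 tool z pct [-0.0247 -0.0222 -0.0176 -0.0125 -0.0076]
bbox 194 204 134 109
ell [258.86 276.99] [18.47 26.79] 218.5
ell [319.98 246.69] [ 8.55 20.55] 102.5
hub plane fit [ 0.2155 -0.1169 -0.0149]
```

View pics/w6c.png

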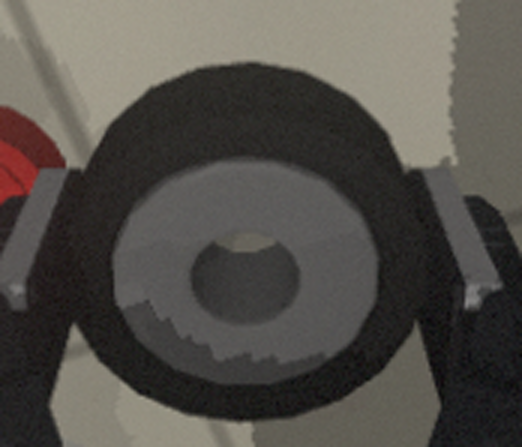

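The crop shows the wheel level in the fingers with its bore clearly visible at about picture pixel (256,277).

```bash
cat > bore.py <<'E'
from h import *
import sys
n=sys.argv[1]; c,im,dep=load(n); s=state(); o=s["tcp_pos"]; R=Rt(s)
u0,v0=float(sys.argv[2]),float(sys.argv[3])
uv=np.array([(u,v) for v in range(int(v0)-50,int(v0)+50) for u in range(int(u0)-60,int(u0)+60) if dep[v,u]>0]);P=depthpt(c,uv,dep);Q=(P-o)@R
k=(Q[:,2]<-.020)&(Q[:,2]>-.032)&(np.hypot(Q[:,0],Q[:,1])<.031)
zt=np.median(P[k][:,2]); A=np.c_[Q[k][:,:2],np.ones(k.sum())]
f=np.linalg.lstsq(A,Q[k][:,2],rcond=None)[0]; print("face pts",k.sum(),"z world",zt.round(4),"tool z",np.median(Q[k][:,2]).round(4),"tilt",f[:2].round(3))
print("outer circle tool mm",cv2.minEnclosingCircle((Q[k][:,:2]*1000).astype(np.float32)))
# hole: pixels within r<12mm of centre not belonging to the face
m=np.zeros(dep.shape,np.uint8);m[uv[k][:,1],uv[k][:,0]]=1
inv=((1-m)*0+0).astype(np.uint8)
hole=np.zeros_like(m); yy,xx=np.mgrid[:384,:512]; hole[(np.hypot(xx-u0,yy-v0)<25)&(m==0)]=1
nn,lab,st,ce=cv2.connectedComponentsWithStats(hole); i=lab[int(v0),int(u0)]
cn,_=cv2.findContours((lab==i).astype(np.uint8),cv2.RETR_EXTERNAL,cv2.CHAIN_APPROX_NONE)
T=(plane(c,cn[0].reshape(-1,2).astype(float),zt)-o)@R*1000
# Least-squares circle
A=np.c_[2*T[:,:2],np.ones(len(T))]; x=np.linalg.lstsq(A,(T[:,:2]**2).sum(1),rcond=None)[0]; r=np.sqrt(x[2]+x[0]**2+x[1]**2)
print("bore centre tool mm",x[:2].round(2),"r",r.round(2),"px",st[i])
print("bore world",(o+R@np.array([x[0]/1e3,x[1]/1e3,0])).round(4))
E
python3 bore.py w6 256 277
```

```text
face pts 9178 z world 0.1419 tool z -0.0266 tilt [0.004 0.003]
outer circle tool mm ((-0.8852342367172241, -1.375284194946289), 30.324695587158203)
bore centre tool mm [ 0.94 -2.36] r 6.69 px [239 262  34  23 560]
bore world [ 0.4708 -0.2651  0.1153]
```

```bash
sed -i 's/(Q\[:,2\]<-.020)&(Q\[:,2\]>-.032)/(abs(Q[:,2]+ZT)<.0015)/; s/^u0,v0=/ZT=float(sys.argv[4]) if len(sys.argv)>4 else .0262\nu0,v0=/' bore.py
python3 bore.py w6 256 277; python3 - <<'E'
from h import *
s=state();print(s["time"],s["tcp_pos"],s["ft_force"],s["grip_width"])
c,im,dep=load("w6");o=s["tcp_pos"];R=Rt(s)
g=cv2.GaussianBlur(im.max(2),(3,3),0)
print(g[258:300:2,232:282:2])
sc=lambda x,y:(174+x/3-.33,184+y/3-.33)
for nm,p in (("bore L R T B",[(191,279),(300,279),(245,232),(245,326)]),("hub",[(112,268),(380,268),(246,157),(246,385)]),("tyre TLR",[(250,63)])):
    print(nm,((plane(c,[sc(*q) for q in p],.1418)-o)@R*1000).round(1)[:,:2].tolist())
E
```

```text
face pts 8465 z world 0.1419 tool z -0.0266 tilt [0.002 0.001]
outer circle tool mm ((-1.1282343864440918, -1.6992746591567993), 30.145736694335938)
bore centre tool mm [-0.88 -2.37] r 7.97 px [239 262  35  29 773]
bore world [ 0.4725 -0.2657  0.1153]
6.075 [ 0.47244316 -0.2631939   0.11531104] [ 1.05424908  0.00746975 -1.90806602] 0.05798034855732935
[[ 94  94  93  93  94  93  92  93  93  94  94  93  94  93  94  93  94  93
   94  93  92  92  93  92  91]
 [ 94  93  92  94  94  93  92  93  93  92  89  92  92  92  92  92  92  93
   93  93  94  93  92  93  91]
 [ 94  93  92  92  93  93  92  90  89  88  91  98 100 100  97  92  92  94
   92  93  92  93  93  92  92]
 [ 94  94  94  92  90  88  77  82  88  89  97 102 101 102 102 101  98  83
   89  92  92  93  92  91  89]
 [ 90  91  89  88  84  67  50  56  71  84  99 101 101 101  96  85  72  62
   70  88  90  90  89  88  87]
 [ 89  89  88  83  64  49  47  49  55  63  72  73  72  74  66  61  61  60
   58  67  87  88  87  88  87]
 [ 87  87  87  76  49  47  49  53  56  58  59  60  59  60  60  61  61  59
   59  56  75  89  87  88  87]
 [ 87  88  
[... 914 characters left out ...]
88  87  88  86  87]
 [ 89  89  89  88  88  88  84  76  71  67  64  64  66  65  67  70  75  83
   87  87  87  87  87  87  86]
 [ 83  87  88  88  88  88  88  87  86  83  79  78  80  81  83  86  89  89
   89  86  87  86  87  86  86]
 [ 72  88  88  88  89  89  88  88  88  88  88  88  89  89  89  88  90  88
   87  87  87  86  87  87  86]
 [ 64  75  71  82  89  89  90  88  89  87  87  89  88  88  88  87  88  87
   87  86  86  86  87  85  85]
 [ 63  63  63  68  76  77  86  88  87  88  88  88  86  87  88  88  87  88
   87  87  86  86  85  86  85]]
bore L R T B [[-1.6, -11.2], [-1.6, 6.3], [7.2, -2.5], [-10.8, -2.5]]
hub [[0.4, -23.8], [0.4, 19.1], [20.4, -2.3], [-23.0, -2.4]]
tyre TLR [[35.7, -1.7]]
```

```bash
python3 - <<'E'
from h import *
s=state();print(toolshift((.6377,-.0513,.108),s)); [print(s["tcp_pos"].round(5),s["time"]) for s in (state(),state())]
E
```

```text
[-83.4 255.5   7.2]
[ 0.47244 -0.26319  0.11531] 6.075
[ 0.47244 -0.26319  0.11531] 6.075
```

>>> apply_moves(motion="-15 45 -12 0 50;-30 90 -20 0 50;-48 145 -20 0 50;-65 200 -20 0 50;-83 250 -15 0 50;-83 255 0 0 50;-83 255 7 0 50;-83 255 7 0 50;-83 255 7 0 50")

```text
time: 7.2
tcp_pos: [0.6373, -0.0528, 0.1097]
tcp_rot: [0.544, 3.094, -0.0]
ft_force: [-0.7, -0.1, -2.0]
grip_width: 0.0578
grasp_force: 33.1
```

```bash
python3 look.py w7; python3 - <<'E'
from h import *
c,im,dep=load("w7");s=state();o=s["tcp_pos"];R=Rt(s);print(o,s["ft_force"])
print("bore pred",proj(c,o+R@[-.0015,-.0024,-.026]),"head pred",proj(c,(.5907,-.0343,.087)))
save("pics/w7c.png",cv2.resize(im[130:330,180:340],(480,600),interpolation=cv2.INTER_CUBIC))
E
python3 bore.py w7 256 277
```

```text
7.2 [ 0.6373 -0.0528  0.1097] [-0.94   0.341]
[ 0.63750968 -0.05264422  0.10992476] [ 0.04245239 -0.22915229 -1.98736621]
bore pred [[255.68077687 278.52849499]] head pred [[261.92851836 151.49721239]]
face pts 7776 z world 0.1355 tool z -0.0256 tilt [-0.001  0.001]
outer circle tool mm ((-0.49678337574005127, -1.3593015670776367), 30.1871395111084)
bore centre tool mm [-0.9  -2.48] r 8.72 px [236 261  42  32 893]
bore world [ 0.6375 -0.0553  0.1099]
```

View pics/w7c.png

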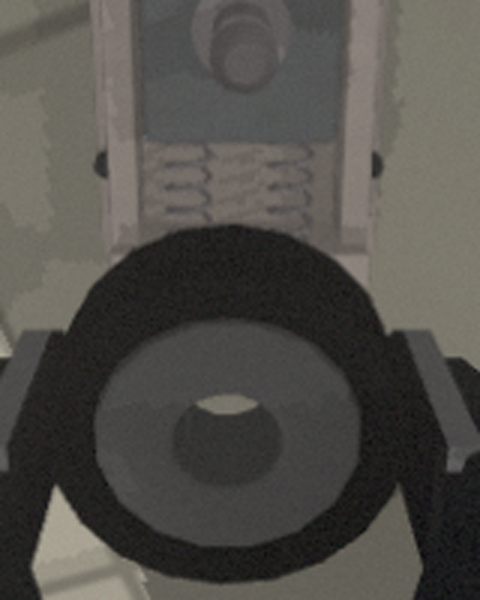

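The crop shows the axle's head at picture pixel (261.6,150.6), matching the prediction of (261.9,151.5), and the bore at (255.6,276.5). Next I measure both in this one view to get the shift.

```bash
python3 - <<'E'
from h import *
c,im,dep=load("w7");s=state();o=s["tcp_pos"];R=Rt(s)
g=cv2.GaussianBlur(im.max(2),(3,3),0)
print(g[262:300:3,232:280:2]); print("head"); print(im.max(2)[138:166,248:276])
sub=g[255:305,225:290]
for th in (60,65,70):
    roi=np.zeros(g.shape,np.uint8); yy,xx=np.mgrid[:384,:512]; roi[(np.hypot(xx-255.6,(yy-277)*1.1)<26)&(g<th)&(yy>262)]=1
    nn,lab,st,ce=cv2.connectedComponentsWithStats(roi); i=1+st[1:,4].argmax()
    cn=max(cv2.findContours((lab==i).astype(np.uint8),cv2.RETR_EXTERNAL,cv2.CHAIN_APPROX_NONE)[0],key=len)
    q=cn.reshape(-1,2); q=q[q[:,1]>272]   # lower arc + sides
    T=(plane(c,q.astype(float),.1356)-o)@R*1000
    A=np.c_[2*T[:,:2],np.ones(len(T))]; x=np.linalg.lstsq(A,(T[:,:2]**2).sum(1),rcond=None)[0]
    print(th,st[i],"bore tool",x[:2].round(2),"r",np.sqrt(x[2]+x[0]**2+x[1]**2).round(2))
uv=np.array([(u,v) for v in range(135,170) for u in range(245,280) if dep[v,u]>0]);P=depthpt(c,uv,dep)
k=(P[:,2]>.0863)&(P[:,2]<.092);print("head",k.sum(),uv[k].mean(0),((P[k]-o)@R*1000).mean(0).round(2),((plane(c,[(261.6,150.6)],.087)-o)@R*1000).round(2))
E
```

```text
[[ 75  74  74  74  75  75  74  78  86  97 106 109 111 111 104  88  79  73
   74  74  73  74  72  72]
 [ 73  72  69  69  70  68  62  90 111 119 120 119 121 120 119 115  99  64
   67  72  72  69  69  67]
 [ 68  69  69  67  60  56  52  51  53  62  74  77  76  72  62  54  52  51
   51  58  69  69  67  66]
 [ 69  68  68  60  51  55  52  52  52  54  52  53  52  52  53  52  52  51
   51  52  60  71  68  68]
 [ 68  69  65  54  52  55  53  54  53  52  51  52  52  51  52  52  51  53
   51  53  54  65  69  68]
 [ 68  67  64  53  51  53  53  52  53  52  52  52  53  53  53  51  50  51
   51  51  54  65  69  67]
 [ 68  68  64  55  54  53  52  53  53  53  53  52  53  53  53  52  53  51
   51  51  54  65  68  67]
 [ 70  69  66  60  55  51  53  52  52  53  53  53  53  54  51  52  50  52
   51  52  61  68  67  68]
 [ 69  69  68  67  60  55  53  52  52  52  52  53  54  54  52  52  52  51
   54  59  66  67  68  66]
 [ 70  70  69  69  67  66  59  54  54  52  53  53  52  53  51  53  54  58
   64  67  67  66  68  68]
 [ 70  69  69  68  70  68  67  66  64  62  61  60  60  60  61  64  66  67
   66  66  66  6
[... 3048 characters left out ...]
  87  89  89  88  89  89  88  88  89  86  88  88  88
   86  87  88  87  87  86  86  87  89  87]
 [ 90  89  86  86  84  90  87  90  87  87  87  91  89  89  86  88  88  87
   89  87  88  89  86  84  88  85  84  89]
 [ 87  86  87  84  89  88  89  87  87  89  86  88  87  89  86  87  85  90
   85  87  86  86  89  86  88  87  87  85]
 [ 89  86  87  89  89  91  89  87  89  90  90  88  86  88  85  89  87  84
   88  85  85  88  86  87  84  88  90  85]]
60 [237 266  37  26 762] bore tool [-0.76 -2.69] r 8.61
65 [236 265  39  29 853] bore tool [-1.2  -2.75] r 8.97
70 [ 230  265   52   36 1474] bore tool [-2.14 -2.24] r 12.16
head 171 [261.33918129 150.68421053] [50.81  0.93 22.55] [[50.8   1.09 22.89]]
```

>>> apply_moves(motion="25 2 0 0 50;51.7 3.7 0 0 50;51.7 3.7 0 0 50;51.7 3.7 10 0 50;51.7 3.7 20 0 50;51.7 3.7 25 0 50;51.7 3.7 28 0 50;51.7 3.7 30 0 50;51.7 3.7 30 0 50")

```text
time: 8.38
tcp_pos: [0.5903, -0.0307, 0.0793]
tcp_rot: [0.542, 3.094, -0.0]
ft_force: [0.1, 0.3, -1.2]
grip_width: 0.0576
grasp_force: 33.1
```

```bash
python3 look.py w8; python3 bore.py w8 256 277 .0256; python3 -c "
from h import *
s=state();print(s['tcp_pos'],s['ft_force'],s['moment'],s['grip_width'])"
```

```text
8.375 [ 0.5903 -0.0307  0.0793] [-0.94  0.34]
face pts 8600 z world 0.105 tool z -0.0256 tilt [0.001 0.002]
outer circle tool mm ((-0.556119978427887, -1.2057768106460571), 30.345375061035156)
bore centre tool mm [-0.55 -2.29] r 8.18 px [238 262  36  30 812]
bore world [ 0.5901 -0.0331  0.0794]
[ 0.5903074  -0.03073322  0.07943905] [ 0.59136337  0.19219151 -1.24593474] [ 0.03956909 -0.0593995  -0.02482551] 0.05840081624045549
```

>>> apply_moves(motion="0 0 5 0 50;0 0 10 0 50;0 0 15 0 50;0 0 20 0 50;0 0 25 0 50;0 0 30 0 50;0 0 34 0 50;0 0 35 0 50;0 0 35 0 50")

```text
time: 9.55
tcp_pos: [0.5903, -0.0307, 0.0443]
tcp_rot: [0.542, 3.094, -0.0]
ft_force: [-0.5, -0.2, -0.9]
grip_width: 0.0577
grasp_force: 33.1
```

>>> apply_moves(motion="0 0 1.2 0 50;0 0 1.2 0 64;0 0 1.2 0 72;0 0 1.2 0 80;0 0 1.2 0 85;0 0 1.2 0 85")

```text
time: 10.3
tcp_pos: [0.5902, -0.0307, 0.0431]
tcp_rot: [0.542, 3.094, -0.0]
ft_force: [0.9, 0.6, 0.3]
grip_width: 0.0844
grasp_force: 0.0
```

>>> apply_moves(motion="0 0 -20 0 85;0 0 -60 0 85;0 0 -100 0 85;0 0 -140 0 85;0 0 -140 0 85")

```text
time: 10.92
tcp_pos: [0.5918, -0.0308, 0.1862]
tcp_rot: [0.541, 3.09, 0.001]
ft_force: [0.9, 0.0, -1.0]
grip_width: 0.0854
grasp_force: 0.0
```

```bash
python3 look.py w9; cat > top.py <<'E'
from h import *
import sys
c,im,dep=load(sys.argv[1])
print("head px",proj(c,(.591,-.034,.087)))
uv=np.array([(u,v) for v in range(384) for u in range(512) if dep[v,u]>0]);P=depthpt(c,uv,dep)
r=np.hypot(P[:,0]-.5907,P[:,1]+.0343)
k=(r<.04)&(P[:,2]>.06)&(P[:,2]<.074)
print("wheel face",k.sum(),np.median(P[k],0).round(4),cv2.minEnclosingCircle((P[k][:,:2]*1000).astype(np.float32)))
A=np.c_[P[k][:,:2],np.ones(k.sum())];print("tilt",np.linalg.lstsq(A,P[k][:,2],rcond=None)[0][:2].round(3))
k=(r<.02)&(P[:,2]>.0863)&(P[:,2]<.092);print("head",k.sum(),P[k].mean(0).round(4))
E
python3 top.py w9; python3 -c "
from h import *
print(toolshift((.45,.205,.15)),state()['tcp_pos'])"
```

```text
10.925 [ 0.5918 -0.0308  0.1862] [-0.94  0.34]
head px [[254.23382765 190.28949652]]
wheel face 2776 [ 0.587  -0.0317  0.0681] ((590.1123657226562, -33.064231872558594), 29.82308578491211)
tilt [ 0.01  -0.005]
head 66 [ 0.5897 -0.0341  0.0874]
[212.7 173.8  33.8] [ 0.59093258 -0.03074692  0.18412292]
```

The wheel's face is at z = 0.068 and level, so it sits on the shoulder. Now the clip.

```bash
python3 -c "
from h import *
print(toolshift((.4251,.1896,.09)))"
```

```text
[231.1 150.8  93.7]
```

>>> apply_moves(motion="40 26 0 -2 60;85 56 0 -4 50;130 85 0 -6 50;175 114 20 -8 50;215 140 50 -10 50;231 151 80 -10.8 50;231 151 94 -10.8 50;231 151 94 -10.8 50;231 151 94 -10.8 50", force=60)

```text
time: 12.1
tcp_pos: [0.4252, 0.1894, 0.0897]
tcp_rot: [-0.919, 3.003, -0.0]
ft_force: [-0.5, -0.1, 0.8]
grip_width: 0.0501
grasp_force: 0.0
```

```bash
python3 look.py w10; python3 - <<'E'
from h import *
c,im,dep=load("w10");s=state();o=s["tcp_pos"];R=Rt(s);print(o,s["ft_force"])
p=proj(c,[(.4265,.1876,.014),(.4797,.2238,.006)]);print(p)
u,v=p[0].astype(int)
g=im.max(2).astype(int); m=np.zeros(g.shape,np.uint8); m[v-30:v+30,u-22:u+22]=(g<50)[v-30:v+30,u-22:u+22]
n,lab,st,ce=cv2.connectedComponentsWithStats(m); i=1+st[1:,4].argmax(); r=cv2.minAreaRect(np.argwhere(lab==i)[:,::-1].astype(np.float32)); print(st[i],r)
P=plane(c,cv2.boxPoints(r),.014);T=(P-o)@R*1000; print("grip tool",T.mean(0).round(2),"sides",np.linalg.norm(P[1]-P[0]).round(4),np.linalg.norm(P[2]-P[1]).round(4))
# legs: depth between 3 and 9 mm, in front
uv=np.array([(u,v) for v in range(384) for u in range(512) if dep[v,u]>0]);P=depthpt(c,uv,dep);T=(P-o)@R*1000
k=(P[:,2]>.0035)&(P[:,2]<.009)&(abs(T[:,1]+2)<16)&(T[:,0]<-12)&(T[:,0]>-75)&(g[uv[:,1],uv[:,0]]>55)
q=T[k]; print("leg pts",k.sum())
for a in range(-70,-14,8):
    j=(q[:,0]>=a)&(q[:,0]<a+8)
    if j.sum()>8: print(a+4,j.sum(),q[j,1].min().round(1),q[j,1].max().round(1),((q[j,1].min()+q[j,1].max())/2).round(2))
E
```

```text
12.1 [0.4252 0.1894 0.0897] [-0.829 -0.559]
[0.42528624 0.1894351  0.08985985] [ 0.76454084  0.28856153 -0.54206826]
[[255.52822242 202.69628895]
 [255.85706199 265.12852211]]
[246 187  20  30 539] ((255.5, 201.5), (29.0, 19.0), 90.0)
grip tool [ 0.92 -2.2  75.86] sides 0.0151 0.0252
leg pts 723
-66 56 -15.6 12.0 -1.79
-58 106 -14.6 11.0 -1.83
-50 114 -13.5 9.9 -1.81
-42 124 -13.5 9.8 -1.84
-34 103 -10.6 7.0 -1.8
-26 110 -11.4 7.8 -1.82
-18 103 -11.3 7.8 -1.75
```

>>> apply_moves(motion="0 0 40 0 50;0 0 80 0 40;0 0 86 0 32;0 0 87 0 24;0 0 87 0 8;0 0 87 0 8;0 0 87 0 8;0 0 87 0 8;0 0 87 0 8", force=60)

```text
time: 13.28
tcp_pos: [0.4254, 0.1902, 0.0037]
tcp_rot: [-0.921, 3.001, 0.0]
ft_force: [-1.7, -1.9, 9.6]
grip_width: 0.0142
grasp_force: 59.8
```

>>> apply_moves(motion="0 0 -15 0 8;0 0 -50 0 8;0 0 -100 0 8;0 0 -130 0 8;0 0 -130 0 8;0 0 -130 0 8")

```text
time: 14.02
tcp_pos: [0.4243, 0.1898, 0.1322]
tcp_rot: [-0.922, 3.003, 0.0]
ft_force: [-0.5, -0.2, -0.9]
grip_width: 0.0144
grasp_force: 58.7
```

```bash
python3 look.py w11; cat > held.py <<'E'
from h import *
import sys
c,im,dep=load(sys.argv[1]);s=state();o=s["tcp_pos"];R=Rt(s);print(o,s["ft_force"],s["grip_width"],s["grasp_force"])
uv=np.array([(u,v) for v in range(384) for u in range(512) if dep[v,u]>0]);P=depthpt(c,uv,dep);T=(P-o)@R*1000
k=(abs(T[:,1]+2)<22)&(T[:,0]<-12)&(T[:,0]>-85)&(T[:,2]>-12)&(T[:,2]<14)
q=T[k];Z=uv[k]; print("leg pts",k.sum())
for a in range(-84,-10,4):
    j=(q[:,0]>=a)&(q[:,0]<a+4)
    if j.sum()>4:
        L=q[j&(q[:,1]<-2.2)];Rr=q[j&(q[:,1]>=-2.2)]
        print(a+2,j.sum(),"y",q[j,1].min().round(1),q[j,1].max().round(1),"in",L[:,1].max().round(1) if len(L) else 0,Rr[:,1].min().round(1) if len(Rr) else 0,"z",np.median(q[j,2]).round(1))
A=np.c_[q[:,:2],np.ones(len(q))];print(np.linalg.lstsq(A,q[:,2],rcond=None)[0].round(3))
E
python3 held.py w11
```

```text
14.025 [0.4243 0.1898 0.1322] [-0.828 -0.561]
[0.4239657  0.1896854  0.13170461] [ 0.51056817 -0.69563574 -0.70942628] 0.014293792381298652 58.66921842098236
leg pts 1217
-66 28 y -15.5 10.9 in -11.0 6.3 z -2.4
-62 89 y -16.1 10.3 in -9.0 5.0 z -2.4
-58 102 y -14.8 9.5 in -7.7 3.0 z -2.3
-54 106 y -12.8 8.2 in -5.8 1.1 z -2.4
-50 128 y -14.5 9.9 in -5.8 1.1 z -2.3
-46 118 y -14.5 9.8 in -6.9 3.5 z -2.4
-42 122 y -12.5 8.5 in -5.1 0.5 z -2.4
-38 102 y -10.5 6.6 in -5.0 0.4 z -2.3
-34 101 y -11.2 5.9 in -5.6 0.4 z -2.4
-30 98 y -11.0 6.4 in -5.6 1.0 z -2.4
-26 93 y -10.3 5.7 in -6.1 1.5 z -2.7
-22 85 y -10.2 5.6 in -6.7 1.5 z -2.8
-18 25 y -9.5 5.0 in -6.7 2.1 z -3.0
-14 20 y -9.1 4.6 in -2.6 -2.0 z -10.4
[-3.100e-02 -3.000e-03 -3.796e+00]
```

```bash
python3 -c "
from h import *
print(toolshift((.4930,.0042,.110)))"
```

```text
[  46.9 -192.3   21.7]
```

>>> apply_moves(motion="8 -35 -10 2 8;16 -75 -10 4 8;26 -115 -10 6 8;36 -155 -5 8 8;47 -192 5 9.8 8;47 -192 15 10.8 8;47 -192 21.7 10.8 8;47 -192 21.7 10.8 8;47 -192 21.7 10.8 8")

```text
time: 15.2
tcp_pos: [0.4931, 0.0049, 0.1106]
tcp_rot: [0.539, 3.095, -0.0]
ft_force: [0.1, 0.8, 0.5]
grip_width: 0.0142
grasp_force: 58.7
```

```bash
python3 look.py w12; python3 held.py w12; cat > rel.py <<'E'
from h import *
import sys
c,im,dep=load(sys.argv[1]);s=state();o=s["tcp_pos"];R=Rt(s);x=R[:,0]
print("tcp",o.round(4),"x yaw",np.degrees(np.arctan2(x[1],x[0])).round(2),"s,t",np.round([o[:2]@[.940,-.341],o[:2]@[.341,.940]],4))
uv=np.array([(u,v) for v in range(384) for u in range(512) if dep[v,u]>0]);P=depthpt(c,uv,dep);T=(P-o)@R*1000
r=np.hypot(P[:,0]-.5905,P[:,1]+.034)
k=(r<.03)&(P[:,2]>.0863)&(P[:,2]<.092)
if k.sum()>5: print("head",k.sum(),"px",uv[k].mean(0).round(1),"tool",T[k].mean(0).round(2),"world",P[k].mean(0).round(4))
k=(r<.032)&(P[:,2]>.062)&(P[:,2]<.0705)
if k.sum()>5: print("wheel z",k.sum(),np.median(P[k][:,2]).round(4))
E
python3 rel.py w12
```

```text
15.2 [0.4931 0.0049 0.1106] [-0.941  0.338]
[0.49323614 0.00489032 0.11071724] [0.10390592 0.40720268 0.52623081] 0.013977765801854784 58.733147978782654
leg pts 1280
-66 60 y -16.2 10.8 in -10.3 5.6 z -1.8
-62 99 y -15.5 10.1 in -8.4 3.7 z -1.9
-58 107 y -14.2 8.8 in -5.8 1.8 z -2.0
-54 116 y -12.7 7.3 in -5.8 1.1 z -2.0
-50 114 y -14.5 9.9 in -7.0 2.3 z -1.9
-46 121 y -14.5 9.8 in -6.9 1.6 z -2.0
-42 111 y -11.8 7.1 in -5.1 0.4 z -1.9
-38 112 y -11.2 5.9 in -5.1 0.4 z -1.9
-34 97 y -11.1 6.4 in -5.6 0.9 z -2.1
-30 94 y -10.4 5.7 in -6.2 1.0 z -2.2
-26 92 y -10.2 5.6 in -6.2 1.5 z -2.1
-22 68 y -10.2 5.6 in -6.7 2.1 z -2.3
-14 87 y -9.2 4.5 in -2.6 -2.0 z -10.3
[-0.085  0.    -5.993]
tcp [0.4932 0.0049 0.1107] x yaw 160.22 s,t [0.462  0.1728]
wheel z 561 0.0682
```

>>> apply_moves(motion="0 -0.7 15 0 8;0 -0.7 30 0 8;0 -0.7 37 0 8;0 -0.7 37 0 8;0 -0.7 37 0 8")

```text
time: 15.88
tcp_pos: [0.4931, 0.0038, 0.0737]
tcp_rot: [0.542, 3.094, 0.0]
ft_force: [0.3, 0.3, -1.2]
grip_width: 0.0137
grasp_force: 58.7
```

```bash
python3 look.py w13; python3 held.py w13|tail -12; python3 rel.py w13
```

```text
15.875 [0.4931 0.0038 0.0737] [-0.94  0.34]
-58 112 y -14.3 8.7 in -6.5 1.0 z -1.7
-54 107 y -13.3 7.9 in -5.9 1.0 z -1.9
-50 128 y -14.6 9.8 in -7.1 1.0 z -1.8
-46 107 y -14.6 9.7 in -7.0 1.6 z -2.0
-42 113 y -11.9 6.5 in -5.2 0.3 z -1.8
-38 111 y -10.6 6.4 in -5.1 0.3 z -2.0
-34 102 y -11.2 6.3 in -5.7 0.9 z -2.0
-30 87 y -10.5 5.6 in -6.2 0.9 z -2.1
-26 95 y -10.4 5.6 in -6.2 1.4 z -2.1
-22 68 y -10.3 5.5 in -6.8 2.0 z -2.1
-14 83 y -9.2 4.4 in -2.7 -2.1 z -10.3
[-2.0400e-01  6.0000e-03 -1.0201e+01]
tcp [0.4932 0.0039 0.0738] x yaw 160.13 s,t [0.4623 0.1718]
wheel z 264 0.0666
```

>>> apply_moves(motion="-10 0 0 0 8;-20 0 0 0 8;-30 0 0 0 8;-38 0 0 0 8;-42 0 0 0 8;-42 0 0 0 8")

```text
time: 16.68
tcp_pos: [0.5325, -0.0105, 0.0733]
tcp_rot: [-0.542, -3.094, 0.0]
ft_force: [0.3, 0.8, -0.9]
grip_width: 0.0145
grasp_force: 58.7
```

>>> apply_moves(motion="-1.5 0 0 0 8;-3 0 0 0 8;-4 0 0 0 8;-4 0 0 0 8")

```text
time: 17.18
tcp_pos: [0.5359, -0.0118, 0.0733]
tcp_rot: [-0.542, -3.094, 0.0]
ft_force: [-2.8, -1.7, -1.0]
grip_width: 0.0142
grasp_force: 58.7
```

>>> apply_moves(motion="-1 0 0 0 8;-2 0 0 0 8;-2 0 0 0 8")

```text
time: 17.55
tcp_pos: [0.5379, -0.0125, 0.0733]
tcp_rot: [-0.542, -3.094, 0.0]
ft_force: [-3.6, -1.2, -0.4]
grip_width: 0.0139
grasp_force: 58.7
```

>>> apply_moves(motion="-1 0 0 0 8;-2 0 0 0 8;-2 0 0 0 8")

```text
time: 17.92
tcp_pos: [0.5396, -0.013, 0.0732]
tcp_rot: [-0.542, -3.094, -0.0]
ft_force: [-5.8, -0.9, -0.3]
grip_width: 0.0145
grasp_force: 58.8
```

>>> apply_moves(motion="-1 -0.3 0 0 8;-2 -0.5 0 0 8;-2 -0.5 0 0 8")

```text
time: 18.3
tcp_pos: [0.5411, -0.0139, 0.0732]
tcp_rot: [-0.541, -3.093, -0.001]
ft_force: [-8.0, 1.4, -0.1]
grip_width: 0.0141
grasp_force: 58.8
```

>>> apply_moves(motion="-1 0 0 0 8;-1.5 0 0 0 8;-1.5 0 0 0 8")

```text
time: 18.68
tcp_pos: [0.5431, -0.0146, 0.0733]
tcp_rot: [-0.542, -3.094, -0.0]
ft_force: [-0.5, -1.2, -0.8]
grip_width: 0.0144
grasp_force: 58.7
```

```bash
python3 look.py w14; python3 held.py w14; python3 rel.py w14; python3 - <<'E'
from h import *
c,im,dep=load("w14");s=state();o=s["tcp_pos"];R=Rt(s)
uv=np.array([(u,v) for v in range(384) for u in range(512) if dep[v,u]>0]);P=depthpt(c,uv,dep);T=(P-o)@R*1000
k=(abs(T[:,1]+2)<12)&(P[:,2]>.0785)&(P[:,2]<.095)&(T[:,0]<-25)
print("head pts",k.sum()); 
if k.sum(): print(T[k].min(0).round(1),T[k].max(0).round(1),uv[k].min(0),uv[k].max(0)); j=k&(P[:,2]>.086);print("top",j.sum(),T[j].mean(0).round(2))
a=im[200:384,170:340]; save("pics/w14c.png",cv2.resize(a,None,fx=3,fy=3,interpolation=cv2.INTER_CUBIC))
E
```

```text
18.675 [ 0.5431 -0.0146  0.0733] [-0.941  0.34 ]
[ 0.54344793 -0.01473517  0.07353657] [ 0.09243777 -1.91515399 -0.96452939] 0.014019505598620304 58.7205308675766
leg pts 2078
-78 15 y -9.5 6.1 in -6.8 0.7 z 6.0
-74 71 y -14.9 8.7 in -8.1 2.0 z 5.7
-70 28 y -12.7 7.3 in -10.1 4.6 z 5.3
-66 30 y -16.1 10.7 in -10.7 7.5 z -1.8
-62 73 y -16.1 11.0 in -11.0 4.9 z -1.8
-58 123 y -15.8 11.0 in -8.1 2.5 z -1.6
-54 138 y -14.1 10.8 in -7.4 1.7 z -2.2
-50 435 y -15.2 10.4 in -2.7 -2.1 z -2.0
-46 246 y -15.0 9.7 in -2.7 -2.1 z -2.3
-42 164 y -11.9 7.7 in -2.7 -2.1 z -1.3
-38 156 y -11.2 6.5 in -2.7 -2.1 z -1.0
-34 167 y -11.1 6.4 in -2.7 -2.1 z -0.4
-30 149 y -10.4 5.7 in -2.7 -2.1 z -1.5
-26 137 y -10.3 5.6 in -2.7 -2.1 z -1.2
-22 67 y -10.2 5.6 in -6.7 2.0 z -2.2
-18 6 y -9.6 4.3 in -7.8 3.1 z -2.6
-14 73 y -9.2 4.5 in -2.6 -2.1 z -10.2
[-0.06   0.011 -3.526]
tcp [ 0.5434 -0.0147  0.0735] x yaw 160.14 s,t [0.5159 0.1715]
head 151 px [254.9 339.1] tool [-52.61  -2.76 -13.78] world [ 0.592  -0.0352  0.0874]
wheel z 597 0.0682
head pts 462
[-57.9  -9.9 -14.9] [-45.9   4.   -4.9] [243 320] [266 345]
top 166 [-52.49  -2.76 -13.67]
```

The clip's legs are still spread by about 2 mm a side, and the groove is just at the front bulges. I go on gently.

>>> apply_moves(motion="-1 0 0 0 8;-1.5 0 0 0 8;-1.5 0 0 0 8")

```text
time: 19.1
tcp_pos: [0.5447, -0.0153, 0.0735]
tcp_rot: [0.542, 3.094, 0.0]
ft_force: [0.3, -0.6, 0.2]
grip_width: 0.0143
grasp_force: 58.8
```

>>> apply_moves(motion="-1 0 0 0 8;-1.5 0 0 0 8;-1.5 0 0 0 8")

```text
time: 19.48
tcp_pos: [0.5458, -0.0158, 0.0734]
tcp_rot: [-0.542, -3.094, 0.0]
ft_force: [-1.1, -0.3, -0.3]
grip_width: 0.0143
grasp_force: 58.8
```

```bash
cat > chk.py <<'E'
from h import *
import sys
c,im,dep=load(sys.argv[1]);s=state();o=s["tcp_pos"];R=Rt(s)
uv=np.array([(u,v) for v in range(384) for u in range(512) if dep[v,u]>0]);P=depthpt(c,uv,dep);T=(P-o)@R*1000
k=(abs(T[:,1]+2)<12)&(P[:,2]>.0785)&(P[:,2]<.095)&(T[:,0]<-25)&(T[:,0]>-70)
j=k&(P[:,2]>.086);print("tcp",o.round(4),"s",(o[:2]@[.940,-.341]).round(4),"F",s["ft_force"].round(1));print("head",k.sum(),T[k].min(0).round(1),T[k].max(0).round(1),"top",j.sum(),T[j].mean(0).round(2), "world s",(P[j][:,:2].mean(0)@[.940,-.341]).round(4))
k=(abs(T[:,1]+2)<20)&(abs(T[:,2]+2)<1.5)
for a in (-66,-62,-58,-54,-50):
    q=T[k&(abs(T[:,0]-a)<2)];
    if len(q): print(a,len(q),np.percentile(q[:,1],[2,98]).round(1))
E
python3 look.py w15; python3 chk.py w15; python3 - <<'E'
E
```

```text
19.475 [ 0.5458 -0.0158  0.0734] [-0.94  0.34]
tcp [ 0.5458 -0.0158  0.0734] s 0.5184 F [-1.2 -0.2 -0.9]
head 465 [-52.6  -9.3 -14.9] [-41.3   4.   -5.1] top 164 [-47.97  -2.6  -13.77] world s 0.5664
-66 62 [-16.1  10.6]
-62 88 [-15.4   9.4]
-58 68 [-13.4   8.5]
-54 34 [-12.3   7.3]
-50 77 [-14.1   9.1]
```

The clip's legs have closed and the groove is at the eye, with the force near zero, so it has snapped on. I release and withdraw upwards.

>>> apply_moves(motion="0 0 0 0 18;0 0 0 0 30;0 0 0 0 40;0 0 0 0 40;0 0 -20 0 40;0 0 -60 0 40;20 0 -100 0 40;20 0 -120 0 40;20 0 -120 0 40;20 0 -120 0 40")

```text
time: 20.78
tcp_pos: [0.5268, -0.009, 0.1925]
tcp_rot: [-0.542, -3.093, 0.0]
ft_force: [0.2, 0.8, -0.6]
grip_width: 0.0403
grasp_force: 0.0
```

```bash
python3 look.py w16; python3 top.py w16; python3 - <<'E'
from h import *
c,im,dep=load("w16");s=state();o=s["tcp_pos"]
uv=np.array([(u,v) for v in range(384) for u in range(512) if dep[v,u]>0]);P=depthpt(c,uv,dep)
u=np.array([.940,-.341]);v=np.array([.341,.940]);a=P[:,:2]@u;b=P[:,:2]@v
k=(P[:,2]>.086)&(P[:,2]<.09)&(np.hypot(P[:,0]-.5905,P[:,1]+.034)<.02); a0,b0=a[k].mean(),b[k].mean();print("head",P[k].mean(0).round(4),a0.round(4))
g=im.max(2)[uv[:,1],uv[:,0]]
for d in range(-64,28,4):
    j=(abs((a-a0)*1000-d)<2)&(abs(b-b0)<.018)&(P[:,2]>.0715)&(P[:,2]<.0865)
    if j.sum()>5: print(d,j.sum(),"z",np.median(P[j][:,2]).round(4),"y",((b[j]-b0).min()*1e3).round(1),((b[j]-b0).max()*1e3).round(1))
E
```

```text
20.775 [ 0.5268 -0.009   0.1925] [-0.94  0.34]
head px [[256.29310334 254.56844239]]
wheel face 1969 [ 0.5859 -0.0306  0.0683] ((585.6936645507812, -32.297115325927734), 34.60206985473633)
tilt [-0.003 -0.003]
head 57 [ 0.5897 -0.0343  0.0872]
head [ 0.5897 -0.0344  0.0871] 0.566
-64 43 z 0.0748 y -6.2 6.2
-60 34 z 0.075 y -6.3 6.2
-56 109 z 0.0808 y -7.2 8.0
-52 67 z 0.0822 y -7.1 8.1
-48 64 z 0.0822 y -7.1 7.1
-44 61 z 0.082 y -7.1 7.1
-40 63 z 0.0822 y -7.2 8.4
-36 67 z 0.0817 y -9.4 9.4
-32 20 z 0.0736 y -9.4 9.4
-28 41 z 0.0736 y -9.5 9.5
-24 46 z 0.0736 y -9.6 9.6
-20 39 z 0.0739 y -9.6 8.6
-16 44 z 0.0739 y -8.6 8.6
-12 39 z 0.0737 y -8.7 8.7
-8 55 z 0.0742 y -8.7 8.7
-4 123 z 0.0791 y -10.8 10.8
0 61 z 0.0745 y -11.9 11.9
4 26 z 0.0743 y -10.8 10.8
8 28 z 0.0739 y -10.9 9.9
12 44 z 0.0737 y -12.0 12.1
16 42 z 0.074 y -14.2 14.2
20 13 z 0.0737 y -13.2 13.2
```

The clip lies level with its leg tops at z = 0.074. Its grip is centred 46 mm behind the axle, its tips are 21 mm ahead and its legs are closed.

```bash
python3 -c "
from cell import order
print(order.job_done())"
```

```text
the job is handed in; nothing more can be done
None
```

The wheel is on the axle's shoulder and the clip has snapped into the groove above it; the gripper is clear and I handed the job in at about 21 s, with no verdict returned.

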